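# Clip the tray's flap down on the balcony table

## Robot

A 6-joint arm with a two-finger parallel gripper is mounted at the origin on the work surface. World frame = base frame: x ahead of the robot, y to its left, z up, the work surface at z = 0. Lengths are in m, angles in degrees, forces in N, time in s.
With the tool pointing down it reaches from about 0.375 to 0.925 m from the base axis. Payload 5.7 kg.
Tool frame: the origin (TCP) lies between the finger pads, 19 mm behind the fingertips; this is the grasp point; z points along the fingers, y is the direction in which the jaws open and shut (so a half turn about z gives the same grasp; the last joint's range is limited). The gripper opens to 88 mm and grips with 3 to 60 N. Pads are 20 mm wide; open, the fingers measure 115 mm over their backs; the gripper's body (75 mm by 178 mm) begins 61 mm behind the grasp point.
Start: joints at [-83.085, 20.558, 86.54, -0, 72.909, -6.595], TCP at [0.14, -0.583, 0.241] pointing down, gripper open.
Joint ranges: [-170.27, 170.27], [-57.76, 135], [12.27, 136.19], [-55.21, 235.2], [11.17, 155.16], [-170.74, 170.74]. Speed limits (degrees/s): [136.94, 136.94, 180, 180, 180, 180].

## Interface

Orientations are given as a 3x3 rotation matrix whose columns are the frame's x, y, z axes.
In Python, from station import r gives the robot as it stands.
- The arm moves only by the tool play_rows, never from a script. Its argument "commands" is a list of rows, each an object with "translation": the shift along the tool's x, y, z in cm, a list of three; "roll": the turn about the tool's z in rad; "grip": the closure, from 0 (fully open) to 1 (shut). In form: [{"translation": [x, y, z], "roll": roll, "grip": grip}, ...]. A call has 1 to 8 rows; each row is the pose to reach, as a shift and turn from the pose measured when the call began, along the tool's axes at that moment; what a row does not reach only later rows make up. A row lasts 1/12 s, in which the tool goes at most 41.7 mm and 7.16 degrees, less where a joint would pass 70% of its speed; a pose out of reach is approached as far as the arm can. A call with a gripper value outside its range is refused whole. The fingers move at their own pace and stop on an object; "newtons" is the grip in N (left out, the last holds). Time passes only in rows, so rows that repeat a pose let the fingers close. It gives the time, the measured TCP pose, the force and the opening at its end, in the units of the state.
- r.read_state(): the state, without advancing time (a new reading comes with each control period).
- r.camera(name): name is "scene" or "top"; returns a dict with "img" (420x560x3 uint8, red, green, blue), "depth" (420x560 float32, m along the optical axis (not along the pixel's ray), 0 where there is no reading), "fx", "fy", "cx", "cy" (pixels), "R" (3x3) and "t" (3): a world point X has camera coordinates R X + t. Camera axes: x right, y down, z forward; pixel columns grow to the right and rows downward; lengths in m; the calibration is good to about 2 mm. A picture is of the moment at which its call begins.
- r.finish_job(): hands the job in, once; it reports no verdict.
The state is a dict: "time": time; "joints": joint angles; "qd": joint speeds; "effort": joint torques, N m; "tcp_pos": TCP position; "orientation": TCP orientation; "ft_force": force on the tool from outside, world axes, zero at the start; "torque": the same for the moment, N m; "gripper_width": opening from 0.0 (shut) to 1.0 (fully open).
Only numpy, scipy, OpenCV 4.12 (cv2) and the standard library are available. Lean on these libraries where they do the work, as an engineer would, in place of code of your own. Each camera call takes 0.05 s, during which the arm holds its last target. There are 200 camera calls.

## Task

The wind rattles the red flap of the aluminium tray. First fold the flap down over the tray's tall short edge until it hangs flat against the outside of that wall; only then take the yellow spring clip by its two levers, squeeze it open, carry it over and clip it from above astride the middle of that edge, so that its lips pinch wall and flap together, and let go. Leave the cup, the ashtray and the sugar tin where they are.

Things in the scene. Friction and masses are not known exactly. Their poses are not given: they have to be found in the camera images.
- tray: Aluminium tray, 130 mm (its x) by 200 mm (its y), fixed to the table, 4 mm sheet. Origin: centre of its underside. Three walls are 25 mm high; the wall on the short edge at its -y end is 80 mm high (4 mm thick, from y = -100 to -96 mm). The flap is hinged along the top of this tall wall, on its outer (-y) side.
- tray_edge (a point): Middle of the tall wall's top edge, 80 mm above the table, at tray x = 0, y = -101 mm: the middle of the 9.5 mm thick sandwich of wall and closed flap (y = -105.5 to -96 mm). Axes as the tray's: x along the edge, -y outward, z up. The hinge barrel (6 mm thick) rises 3 mm above it.
- flap_tip (a point): Middle of the free edge of the flap, 50 mm from the hinge line. Red metal flap 110 mm wide along the edge, 50 mm long, 4 mm thick; the hinge line lies 2.5 mm outside tray_edge at its height.
- flap (a joint): Angle of the flap in rad: 0 = folded down, hanging flat against the outside of the tall wall; 1.57 = sticking out level; about 3.14 would point straight up. A stiff hinge: stays where left, about 1 N at the free edge moves it.
- clip: Yellow spring clip like a big clothes-peg, 85 g, 111 mm high, upright on its shut lips, levers up; this body is its +y half. Origin: underside, midway between the lips; x along the lips (pivot axis), y across, z up. Black lips 50 mm wide, 14 mm high, 25 mm across at the foot when shut; pivot 55 mm up. Symmetric: either way round on the edge is right.
- clip_jaw (a joint): Opening angle between the clip's two halves in rad: 0 = lips shut, 0.62 = fully squeezed, lips then about 30 mm apart; about 0.19 when the lips pinch wall and flap. Squeezing the levers takes 6 to 16 N.
- cup: White ceramic espresso cup on its saucer (one piece), saucer 110 mm across, cup 60 mm high. Origin: centre of its underside. A bystander.
- ashtray: Green glass ashtray, round, 100 mm across, 35 mm high. Origin: centre of its underside. A bystander.
- sugar_tin: Stainless sugar tin with screw lid, 80 mm across, 92 mm high. Origin: centre of its underside. A bystander.
- clip_levers (a point): Point midway between the clip's levers, 100 mm above the lips' underside: a good height for the TCP. Levers 40 mm wide (along clip x); 54 mm across their outsides at the top (11 mm above this point), narrowing to the pivot; fully squeezed they are parallel, about 20 mm across.

How it is judged:
By the outcome, as a careful person would: the job done as asked, in the order asked, and still so for the second after the job is handed in, with the robot touching nothing.
It also fails if it takes over 59 s, if anything falls off the work surface, if the arm or the gripper's body presses on something with over 40 N, if the wrist force passes 120 N, or if a joint passes its speed limit or range.

## Working session

There is one attempt and no reset: what is moved stays moved. The work goes in short steps, Python scripts to look and compute and a tool call to move; the robot and the scene stay as the last step left them, time stands still between calls to the robot, and variables do not carry over. Pictures are saved under pics/ and viewed, about 8 in all and at most 12, crops included, and the job is handed in when it is done.

Besides the shell and the picture viewer there is one more tool, called as name(argument=value, ...) on one line, values as JSON. play_rows: Moves the arm, as the interface text tells. Its arguments: {"type":"object","properties":{"commands":{"type":"array"},"newtons":{"type":"number"}},"required":["commands"]}

```bash
ls; mkdir -p pics
python3 - <<'E'
from station import r
import cv2,numpy as np
s=r.read_state();print(s)
for n in("scene","top"):
    c=r.camera(n);cv2.imwrite(f"pics/{n}0.png",c["img"][:,:,::-1]);np.savez(f"{n}0.npz",**c)
    print(n,c["fx"],c["fy"],c["cx"],c["cy"],c["R"],c["t"],"C",-c["R"].T@c["t"],(c["depth"]>0).mean())
E
```

```text
pics
{'time': 0.0, 'joints': array([-8.30842096e+01,  2.05998683e+01,  8.65978248e+01, -1.33614607e-03,
        7.29108710e+01, -6.59516892e+00]), 'qd': array([-0.01235581, -0.01933974, -0.04841493,  0.06064898,  0.0276472 ,
       -0.08866444]), 'effort': array([-2.21545772e-03, -5.15381241e+01, -2.70728284e+01,  6.72384887e-02,
        3.52068327e-02, -1.55234511e-04]), 'tcp_pos': array([ 0.14007843, -0.58273467,  0.24049723]), 'orientation': array([[ 9.72323668e-01,  2.33637799e-01, -2.50281984e-04],
       [ 2.33637852e-01, -9.72321874e-01,  1.87832930e-03],
       [ 1.95494077e-04, -1.88481938e-03, -9.99998205e-01]]), 'ft_force': array([0.26953586, 0.1812043 , 0.04134874]), 'torque': array([-0.01992524, -0.03041388,  0.04688961]), 'gripper_width': 1.001410293768283}
scene 517.95147045483 517.95147045483 284.422754251114 214.855928822593 [[-0.62694942  0.77904876  0.00417726]
 [ 0.57841146  0.46906258 -0.66739829]
 [-0.52189521 -0.4160088  -0.74468925]] [ 0.40290661 -0.24418899  1.26020339] C [1.05153789 0.32491171 0.77380555] 0.9959523809523809
top 489.3200987371662 489.3200987371662 274.75939353458097 211.3247959927758 [[-0.00406423 -0.99997402 -0.00595261]
 [-0.97947498  0.00518039 -0.20149919]
 [ 0.2015248   0.00501149 -0.97947059]] [-0.02128205  0.57554574  0.95127663] C [ 0.37194033 -0.02903037  1.0475928 ] 0.9958248299319727
```

View pics/scene0.png

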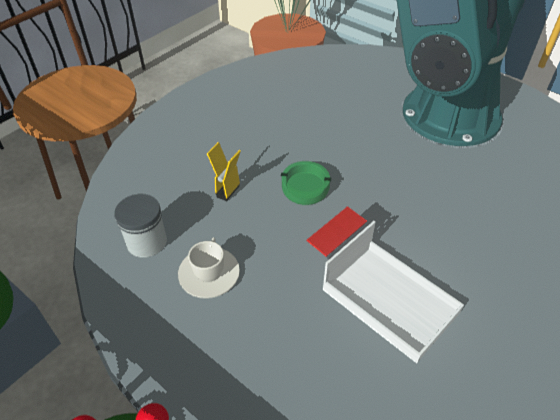

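View pics/top0.png

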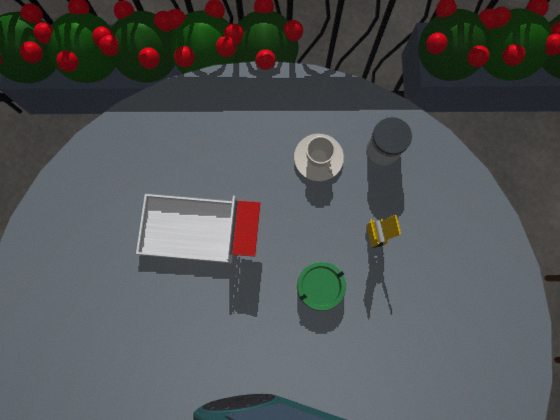

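Scene view: clip at (225,172), flap at (338,230), tray to its right, cup (207,265), tin (140,225), ashtray (305,182). Top view: flap (247,228), tray (187,228), clip (384,230), ashtray (321,287), tin (391,137).

```bash
cat > h.py <<'E'
import cv2,numpy as np
def pts(c,m):
    v,u=np.nonzero(m&(c["depth"]>0));d=c["depth"][v,u]
    P=np.stack([(u-c["cx"])/c["fx"]*d,(v-c["cy"])/c["fy"]*d,d],1)
    return (P-c["t"])@c["R"],u,v
def ray(c,u,v,z):
    d=c["R"].T@np.array([(u-c["cx"])/c["fx"],(v-c["cy"])/c["fy"],1]);C=-c["R"].T@c["t"]
    return C+d*(z-C[2])/d[2]
def mask(c,col):
    h=cv2.cvtColor(np.ascontiguousarray(c["img"]),cv2.COLOR_RGB2HSV)
    H,S,V=[h[...,i].astype(int) for i in range(3)]
    return {"red":((H<6)|(H>174))&(S>170)&(V>60),"yellow":(H>18)&(H<32)&(S>150)&(V>60),
      "green":(H>55)&(H<85)&(S>120)&(V>50),"white":(S<40)&(V>170)}[col]
E
python3 - <<'E'
from h import *
np.set_printoptions(precision=4,suppress=True)
for n in("scene","top"):
    c=dict(np.load(n+"0.npz"))
    for col in("red","yellow","green","white"):
        P,u,v=pts(c,mask(c,col)); 
        k=(P[:,2]>-.01)&(P[:,2]<.2)&(P[:,0]>.2)&(P[:,0]<.75)&(abs(P[:,1])<.5);P=P[k]
        if col=="white":
            k=P[:,1]>-.02;P=P[k]
        print(n,col,len(P),"med",np.median(P,0),"zpct",np.percentile(P[:,2],[2,25,50,75,98]))
        rr=cv2.minAreaRect(P[:,:2].astype(np.float32)*1000);print("   rect mm",rr,cv2.boxPoints(rr).round(0).tolist())
        if col=="yellow":
            for z0 in np.arange(.0,.115,.015):
                k=(P[:,2]>=z0)&(P[:,2]<z0+.015)
                if k.sum()>3: q=cv2.minAreaRect(P[k][:,:2].astype(np.float32)*1000);print("    z",round(z0,3),k.sum(),np.round(q[0],1),np.round(q[1],1),round(q[2],1))
        if col=="white":
            k=P[:,2]>.06;q=cv2.minAreaRect(P[k][:,:2].astype(np.float32)*1000);print("   tall",k.sum(),q,P[k][:,2].max())
    # high blobs
    P,u,v=pts(c,c["depth"]>0);k=(P[:,2]>.028)&(P[:,2]<.13)&(P[:,0]>.25)&(P[:,0]<.75)&(abs(P[:,1])<.5)
    m=np.zeros(c["depth"].shape,np.uint8);m[v[k],u[k]]=1
    nn,lab,st,ce=cv2.connectedComponentsWithStats(m)
    for i in range(1,nn):
        if st[i,4]>40:
            Q=pts(c,lab==i)[0];print("  blob",st[i],Q.min(0),Q.max(0))
E
```

```text
scene red 1232 med [0.5419 0.0337 0.0857] zpct [0.0821 0.0846 0.0857 0.0869 0.0889]
   rect mm ((539.5700073242188, 33.825965881347656), (44.806617736816406, 109.22514343261719), 84.52741241455078) [[483.0, 17.0], [592.0, 6.0], [596.0, 51.0], [487.0, 61.0]]
scene yellow 909 med [ 0.5391 -0.2428  0.0688] zpct [0.0154 0.0408 0.0688 0.0927 0.1131]
   rect mm ((525.0953369140625, -282.5259704589844), (152.17970275878906, 54.236419677734375), 77.01213836669922) [[482.0, -351.0], [534.0, -363.0], [569.0, -214.0], [516.0, -202.0]]
    z 0.0 15 [ 524.  -287.4] [143.4  50.9] 75.7
    z 0.015 124 [ 534.9 -237. ] [49.4 28.8] 6.7
    z 0.03 111 [ 534.7 -237. ] [49.4 27.1] 8.5
    z 0.045 115 [ 535.9 -238.1] [48.5 25.3] 10.7
    z 0.06 146 [ 536.1 -238.5] [41.7 30.8] 7.5
    z 0.075 144 [ 535.1 -238.7] [37.5 39.7] 11.3
    z 0.09 143 [ 536.5 -238.1] [38.8 47.7] 9.0
    z 0.105 111 [ 536.  -237.5] [38.2 52.9] 10.7
scene green 1405 med [ 0.4237 -0.1195  0.0197] zpct [0.0088 0.0121 0.0197 0.0345 0.0385]
   rect mm ((428.80169677734375, -118.40518188476562), (97.36295318603516, 94.1944580078125), 35.
[... 2164 characters left out ...]
96826171875, 163.84939575195312), (199.98660278320312, 130.23516845703125), 84.39669799804688) [[475.0, 71.0], [605.0, 58.0], [625.0, 257.0], [495.0, 270.0]]
   tall 111 ((539.7601928710938, 66.52387237548828), (4.1670331954956055, 128.85971069335938), 84.62425231933594) 0.08198429256759261
  blob [ 369  125   43   37 1250] [ 0.688  -0.3058  0.0282] [ 0.75   -0.2261  0.095 ]
  blob [306 136  29  37 411] [ 0.666  -0.1503  0.0281] [ 0.7394 -0.0905  0.0625]
  blob [ 226  196   34   66 1558] [0.4752 0.0075 0.031 ] [0.604  0.0735 0.0918]
  blob [368 215  33  32 649] [ 0.5061 -0.2665  0.0282] [ 0.5589 -0.2093  0.1133]
  blob [297 262  49  49 699] [ 0.3755 -0.1675  0.0282] [ 0.4732 -0.0687  0.0393]
```

Run:
```python
import numpy as np,cv2
a=np.load("scene0.npz")["img"][120:260,190:400,::-1];b=np.load("top0.npz")["img"][190:270,130:420,::-1]
a=cv2.resize(a,None,fx=2.6,fy=2.6,interpolation=2);b=cv2.resize(b,(546,150*1),interpolation=2)
cv2.imwrite("pics/crop.png",np.vstack([a[:, :546],b]))
```

```text
(no output)
```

View pics/crop.png

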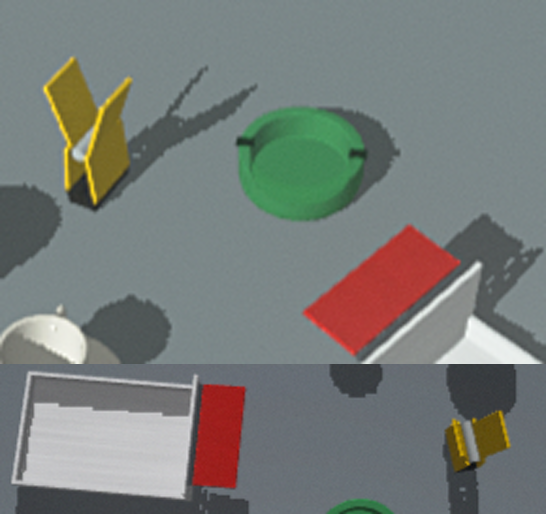

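```bash
cat > go.py <<'E'
import sys,numpy as np
from station import r
s=r.read_state();R=np.array(s["orientation"]);p=np.array(s["tcp_pos"])
x,y,z,yaw=map(float,sys.argv[1:5])   # world target, mm; yaw of tool x deg
d=R.T@(np.array([x,y,z])/1000-p)*100
cur=np.degrees(np.arctan2(R[1,0],R[0,0]))
print("t",round(s["time"],2),"p",p.round(4),"yaw",cur.round(2),"F",np.round(s["ft_force"],1),"w",round(s["gripper_width"],3),"joints",np.round(s["joints"]))
print("translation cm",d.round(2),"roll",round(np.radians(cur-yaw),3))
E
python3 go.py 537 20 150 -5.6
```

```text
t 0.1 p [ 0.1401 -0.5828  0.2406] yaw 13.51 F [ 0.3 -0.7 -0.5] w 0.997 joints [-83.  21.  87.  -0.  73.  -7.]
translation cm [ 52.67 -49.33   9.15] roll 0.334
```

play_rows(commands=[{"translation":[2.6,-2.5,0],"roll":0.05,"grip":1},{"translation":[5.3,-5,0],"roll":0.1,"grip":1},{"translation":[8,-7.5,0],"roll":0.15,"grip":1},{"translation":[10.7,-10,0],"roll":0.2,"grip":1},{"translation":[13.4,-12.5,0],"roll":0.25,"grip":1},{"translation":[16.1,-15,0],"roll":0.3,"grip":1},{"translation":[18.8,-17.6,0],"roll":0.33,"grip":1},{"translation":[21.4,-20,0],"roll":0.33,"grip":1}], newtons=20)

```text
time: 0.77
tcp_pos: [0.3018, -0.3362, 0.2407]
orientation: [[0.995, -0.096, -0.0], [-0.096, -0.995, 0.002], [-0.001, -0.002, -1.0]]
ft_force: [0.2, 0.1, -0.7]
gripper_width: 0.434
```

```bash
python3 go.py 537 20 150 -5.6
```

```text
t 0.77 p [ 0.3018 -0.3362  0.2407] yaw -5.52 F [ 0.2  0.1 -0.7] w 0.434 joints [-57.   8. 104.   0.  68.  39.]
translation cm [ 19.99 -37.7    9.15] roll 0.001
```

play_rows(commands=[{"translation":[1.8,-3.5,0],"roll":0,"grip":1},{"translation":[3.6,-7,0],"roll":0,"grip":1},{"translation":[5.4,-10.5,0],"roll":0,"grip":1},{"translation":[7.2,-14,0],"roll":0,"grip":1},{"translation":[9,-17.5,0],"roll":0,"grip":1},{"translation":[10.8,-21,0],"roll":0,"grip":1},{"translation":[12.6,-24.5,0],"roll":0,"grip":1},{"translation":[14.5,-28,0],"roll":0,"grip":1}])

```text
time: 1.43
tcp_pos: [0.4733, -0.0694, 0.2411]
orientation: [[0.995, -0.096, -0.001], [-0.096, -0.995, 0.002], [-0.001, -0.002, -1.0]]
ft_force: [0.6, -0.3, 0.1]
gripper_width: 0.008
```

```bash
python3 go.py 537 20 150 -5.6
```

```text
t 1.43 p [ 0.4733 -0.0694  0.2411] yaw -5.5 F [ 0.6 -0.3  0.1] w 0.008 joints [-17.  11. 101.   0.  69.  79.]
translation cm [ 5.49 -9.49  9.13] roll 0.002
```

play_rows(commands=[{"translation":[1.8,-3.2,2],"roll":0,"grip":1},{"translation":[3.6,-6.4,5],"roll":0,"grip":1},{"translation":[5,-8.5,8],"roll":0,"grip":1},{"translation":[5.5,-9.5,10],"roll":0,"grip":1},{"translation":[5.5,-9.5,11],"roll":0,"grip":1},{"translation":[5.5,-9.5,11],"roll":0,"grip":1}])

```text
time: 1.93
tcp_pos: [0.5348, 0.0208, 0.1285]
orientation: [[0.996, -0.094, -0.007], [-0.094, -0.996, 0.003], [-0.007, -0.002, -1.0]]
ft_force: [-0.6, -0.7, 0.6]
gripper_width: 0.008
```

```bash
python3 go.py 537 23 110 -5.6
python3 - <<'E'
from station import r
import cv2
c=r.camera("scene");cv2.imwrite("pics/s1.png",cv2.resize(c["img"][120:330,220:500,::-1],None,fx=2,fy=2))
E
```

```text
t 1.93 p [0.5348 0.0208 0.1285] yaw -5.4 F [-0.6 -0.7  0.6] w 0.008 joints [ -5.  23. 101.   0.  56.  90.]
translation cm [ 0.21 -0.24  1.85] roll 0.004
```

View pics/s1.png

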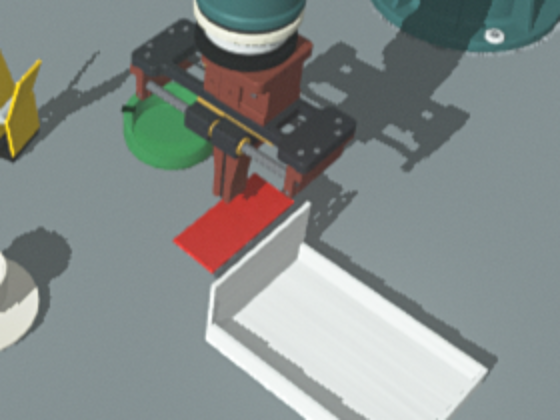

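play_rows(commands=[{"translation":[0.2,-0.1,1],"roll":0,"grip":1},{"translation":[0.2,-0.2,1.8],"roll":0,"grip":1},{"translation":[0.2,-0.2,2.4],"roll":0,"grip":1},{"translation":[0.2,-0.2,2.9],"roll":0,"grip":1},{"translation":[0.2,-0.2,3.4],"roll":0,"grip":1},{"translation":[0.2,-0.3,3.9],"roll":0,"grip":1},{"translation":[0.2,-0.4,4.4],"roll":0,"grip":1},{"translation":[0.2,-0.5,4.8],"roll":0,"grip":1}])

```text
time: 2.65
tcp_pos: [0.5379, 0.025, 0.0818]
orientation: [[0.995, -0.095, -0.004], [-0.095, -0.995, 0.003], [-0.005, -0.002, -1.0]]
ft_force: [-0.9, -0.7, 1.0]
gripper_width: 0.002
```

```bash
python3 go.py 538 43 57 -5.6
```

```text
t 2.65 p [0.5379 0.025  0.0818] yaw -5.47 F [-0.9 -0.7  1. ] w 0.002 joints [ -5.  27. 103.   0.  50.  91.]
translation cm [-0.15 -1.78  2.48] roll 0.002
```

play_rows(commands=[{"translation":[0,-0.2,0.6],"roll":0,"grip":1},{"translation":[0,-0.5,1.2],"roll":0,"grip":1},{"translation":[0,-0.8,1.7],"roll":0,"grip":1},{"translation":[0,-1.1,2.1],"roll":0,"grip":1},{"translation":[0,-1.4,2.4],"roll":0,"grip":1},{"translation":[0,-1.6,2.5],"roll":0,"grip":1},{"translation":[0,-1.8,2.5],"roll":0,"grip":1},{"translation":[0,-1.8,2.5],"roll":0,"grip":1}])

```text
time: 3.32
tcp_pos: [0.5394, 0.0435, 0.0567]
orientation: [[0.995, -0.095, -0.005], [-0.095, -0.995, 0.003], [-0.005, -0.002, -1.0]]
ft_force: [-0.7, -0.5, 0.4]
gripper_width: 0.003
```

```bash
python3 go.py 538 45 57 -5.6
python3 - <<'E'
from station import r
import cv2
c=r.camera("scene");cv2.imwrite("pics/s2.png",cv2.resize(c["img"][120:330,220:500,::-1],None,fx=2,fy=2))
E
```

```text
t 3.32 p [0.5394 0.0435 0.0567] yaw -5.45 F [-0.7 -0.5  0.4] w 0.003 joints [ -3.  29. 104.   0.  47.  93.]
translation cm [-0.15 -0.14 -0.03] roll 0.003
```

View pics/s2.png

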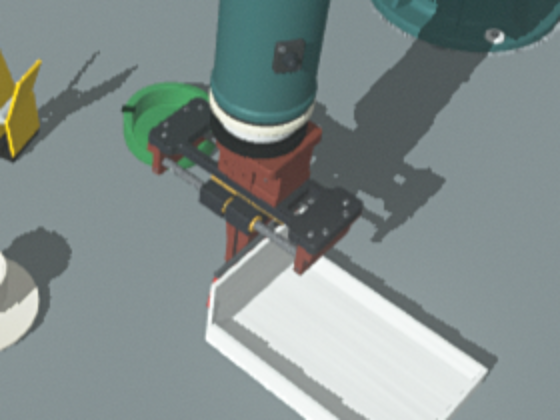

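The flap is down behind the wall; the fingers press near (230,250). Now I'll push inward until contact is felt.

play_rows(commands=[{"translation":[0,-0.1,0],"roll":0,"grip":1},{"translation":[0,-0.2,0],"roll":0,"grip":1},{"translation":[0,-0.3,0],"roll":0,"grip":1},{"translation":[0,-0.3,0],"roll":0,"grip":1},{"translation":[0,-0.3,0],"roll":0,"grip":1}])

```text
time: 3.78
tcp_pos: [0.5397, 0.0443, 0.057]
orientation: [[0.996, -0.094, -0.005], [-0.094, -0.996, -0.0], [-0.005, 0.001, -1.0]]
ft_force: [-0.2, -10.5, -0.4]
gripper_width: 0.004
```

play_rows(commands=[{"translation":[0,0.7,0],"roll":0,"grip":1},{"translation":[0,1.5,-1],"roll":0,"grip":1},{"translation":[0,3,-4],"roll":0,"grip":0.5},{"translation":[0,5,-8],"roll":0,"grip":0},{"translation":[0,8,-12],"roll":0,"grip":0},{"translation":[0,11,-15],"roll":0,"grip":0},{"translation":[0,14,-17],"roll":0,"grip":0},{"translation":[0,17,-17],"roll":0,"grip":0}])

```text
time: 4.45
tcp_pos: [0.5269, -0.127, 0.2333]
orientation: [[0.996, -0.093, 0.004], [-0.093, -0.996, -0.003], [0.005, 0.003, -1.0]]
ft_force: [2.1, -0.4, -0.1]
gripper_width: 0.421
```

```bash
python3 go.py 534.7 -238 210 10.4
python3 - <<'E'
from station import r
from h import *
np.set_printoptions(precision=4,suppress=True)
ims=[]
for n in("scene","top"):
    c=r.camera(n);np.savez(n+"1.npz",**c)
    P,u,v=pts(c,mask(c,"red"));k=(P[:,0]>.4)&(P[:,0]<.7)&(abs(P[:,1]-.05)<.08);print(n,"red",k.sum(),P[k].mean(0) if k.sum() else "")
    P,u,v=pts(c,mask(c,"yellow"));k=(P[:,2]>.1)&(P[:,2]<.13)&(abs(P[:,1]+.24)<.06);print("clip",k.sum(),cv2.minAreaRect(P[k][:,:2].astype(np.float32)*1000) if k.sum()>3 else "")
    ims.append(cv2.resize(c["img"][(slice(190,300) if n=="scene" else slice(180,290)),(slice(240,440) if n=="scene" else slice(130,330)),::-1],None,fx=2.6,fy=2.6))
    P,u,v=pts(c,c["depth"]>0);k=(P[:,2]>.07)&(P[:,2]<.092)&(P[:,0]>.45)&(P[:,0]<.63)&(abs(P[:,1]-.06)<.04);print("wall",k.sum(),cv2.minAreaRect(P[k][:,:2].astype(np.float32)*1000),P[k][:,2].max(), P[k].mean(0))
cv2.imwrite("pics/f.png",np.vstack(ims))
E
```

```text
t 4.45 p [ 0.5269 -0.127   0.2333] yaw -5.34 F [ 2.1 -0.4 -0.1] w 0.421 joints [-21.  16.  95.  -0.  69.  75.]
translation cm [ 1.8  10.97  2.37] roll -0.275
scene red 0 
clip 161 ((535.281494140625, -238.1226043701172), (39.601776123046875, 53.26803970336914), 10.302834510803223)
wall 520 ((540.5631713867188, 62.26359558105469), (11.531993865966797, 132.9056854248047), 84.37285614013672) 0.08720405576822565 [0.5444 0.0632 0.0801]
top red 1 [0.5629 0.0531 0.0415]
clip 17 ((516.4927368164062, -216.5235595703125), (5.34968900680542, 13.999768257141113), 79.00553894042969)
wall 329 ((539.6490478515625, 63.067474365234375), (11.050688743591309, 129.03038024902344), 84.57014465332031) 0.08536343586352334 [0.5386 0.063  0.0794]
```

View pics/f.png

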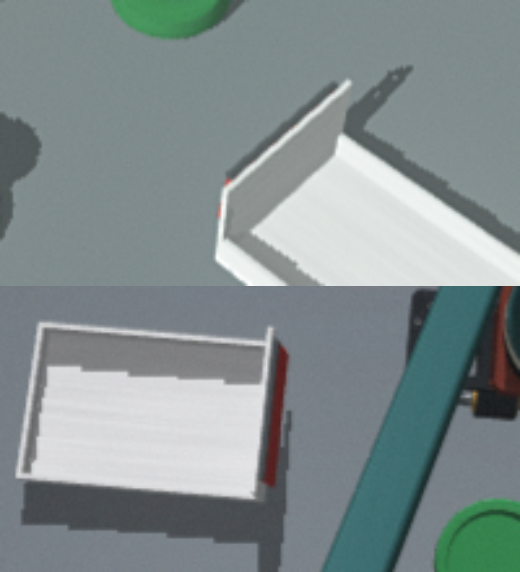

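play_rows(commands=[{"translation":[0.5,3,0],"roll":-0.07,"grip":0},{"translation":[1,6,0],"roll":-0.15,"grip":0},{"translation":[1.5,9,0.5],"roll":-0.22,"grip":0},{"translation":[1.8,11,1],"roll":-0.275,"grip":0},{"translation":[1.8,11,2],"roll":-0.275,"grip":0},{"translation":[1.8,11,2.4],"roll":-0.275,"grip":0},{"translation":[1.8,11,2.4],"roll":-0.275,"grip":0},{"translation":[1.8,11,2.4],"roll":-0.275,"grip":0}])

```text
time: 5.22
tcp_pos: [0.5322, -0.2395, 0.2064]
orientation: [[0.984, 0.176, -0.0], [0.176, -0.984, -0.002], [-0.001, 0.002, -1.0]]
ft_force: [0.5, 0.4, 0.2]
gripper_width: 1.0
```

```bash
python3 go.py 534.8 -238 100 10.4
python3 - <<'E'
from h import *
c=dict(np.load("top1.npz"));im=c["img"].astype(int)
P,u,v=pts(c,(im[...,0]>60)&(im[...,0]>2*im[...,1]));e=np.array([.5403,.0627]);o=-(P[:,:2]-e)@np.array([.098,.995])*1000
a=(P[:,:2]-e)@np.array([.995,-.098])*1000;k=(abs(a)<54)&(abs(o)<40)
for z in np.arange(.02,.09,.01):
    q=k&(abs(P[:,2]-z)<.005);print(round(z,2),q.sum(),np.median(o[q]).round(1) if q.any() else "")
E
```

```text
t 5.22 p [ 0.5322 -0.2395  0.2064] yaw 10.12 F [0.5 0.4 0.2] w 1.0 joints [-31.  21.  91.  -0.  68.  49.]
translation cm [ 0.29 -0.13 10.64] roll -0.005
0.02 0 
0.03 14 7.9
0.04 50 7.2
0.05 41 6.4
0.06 45 5.5
0.07 13 5.1
0.08 0
```

Flap measures within about 3° of vertical (the coarse grazing view) and took a firm 10 N against the wall, so it is flat. Next: pick up the clip.

play_rows(commands=[{"translation":[0.3,-0.1,1.5],"roll":-0.005,"grip":0},{"translation":[0.3,-0.1,3.5],"roll":-0.005,"grip":0},{"translation":[0.3,-0.1,5.5],"roll":-0.005,"grip":0},{"translation":[0.3,-0.1,7.5],"roll":-0.005,"grip":0},{"translation":[0.3,-0.1,9],"roll":-0.005,"grip":0},{"translation":[0.3,-0.1,10],"roll":-0.005,"grip":0},{"translation":[0.3,-0.1,10.5],"roll":-0.005,"grip":0},{"translation":[0.3,-0.1,10.6],"roll":-0.005,"grip":0}])

```text
time: 5.88
tcp_pos: [0.5348, -0.2373, 0.1]
orientation: [[0.983, 0.181, -0.001], [0.181, -0.983, -0.002], [-0.002, 0.002, -1.0]]
ft_force: [0.2, 1.0, 0.5]
gripper_width: 1.0
```

```bash
python3 go.py 534.8 -238 100 10.4
python3 - <<'E'
from station import r
import cv2
c=r.camera("scene");cv2.imwrite("pics/s3.png",cv2.resize(c["img"][80:230,150:320,::-1],None,fx=3,fy=3))
E
```

```text
t 5.88 p [ 0.5348 -0.2373  0.1   ] yaw 10.45 F [0.2 1.  0.5] w 1.0 joints [-31.  28.  97.  -0.  55.  49.]
translation cm [-0.01  0.07 -0.  ] roll 0.001
```

View pics/s3.png

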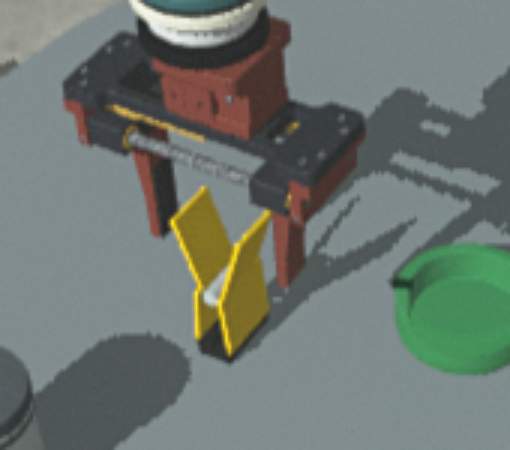

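The levers, at (190,215) and (255,235), stand between the open fingers at (160,200) and (290,245). Squeezing.

play_rows(commands=[{"translation":[0,0,0],"roll":0,"grip":1},{"translation":[0,0,0],"roll":0,"grip":1},{"translation":[0,0,0],"roll":0,"grip":1},{"translation":[0,0,0],"roll":0,"grip":1},{"translation":[0,0,0],"roll":0,"grip":1},{"translation":[0,0,0],"roll":0,"grip":1},{"translation":[0,0,0],"roll":0,"grip":1},{"translation":[0,0,0],"roll":0,"grip":1}], newtons=35)

```text
time: 6.6
tcp_pos: [0.5364, -0.2392, 0.1018]
orientation: [[0.983, 0.182, 0.002], [0.182, -0.983, -0.005], [0.001, 0.005, -1.0]]
ft_force: [-0.8, -2.5, 9.3]
gripper_width: 0.432
```

play_rows(commands=[{"translation":[0,0,0],"roll":0,"grip":1},{"translation":[0,0,0],"roll":0,"grip":1},{"translation":[0,0,0],"roll":0,"grip":1},{"translation":[0,0,-0.5],"roll":0,"grip":1},{"translation":[0,0,-1.2],"roll":0,"grip":1},{"translation":[0,0,-2],"roll":0,"grip":1},{"translation":[0,0,-3],"roll":0,"grip":1},{"translation":[0,0,-4],"roll":0,"grip":1}])

```text
time: 7.27
tcp_pos: [0.5362, -0.2388, 0.1428]
orientation: [[0.983, 0.182, 0.002], [0.182, -0.983, -0.005], [0.001, 0.005, -1.0]]
ft_force: [-0.2, -0.7, -0.4]
gripper_width: 0.194
```

```bash
python3 go.py 540 -110 240 -5.6
python3 - <<'E'
from station import r
import cv2
c=r.camera("scene");cv2.imwrite("pics/s4.png",cv2.resize(c["img"][60:230,150:320,::-1],None,fx=3,fy=3))
E
```

```text
t 7.27 p [ 0.5362 -0.2388  0.1428] yaw 10.46 F [-0.2 -0.7 -0.4] w 0.194 joints [-31.  25.  95.  -0.  60.  49.]
translation cm [  2.72 -12.54  -9.78] roll 0.28
```

View pics/s4.png

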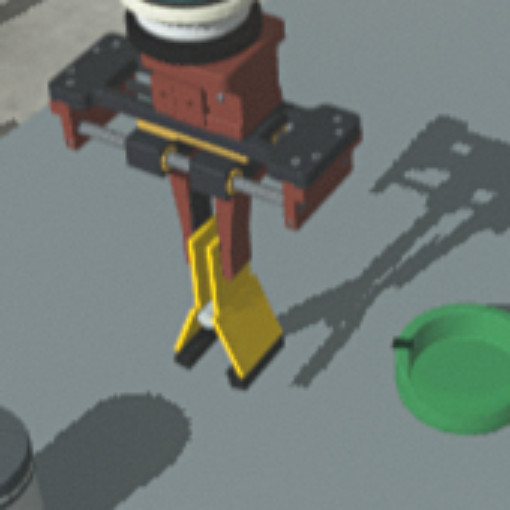

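The clip is held fully open, with its lips apart at (195,350) and (250,370).

play_rows(commands=[{"translation":[0,0,-1.5],"roll":0,"grip":1},{"translation":[0,0,-3.5],"roll":0,"grip":1},{"translation":[0,0,-5.5],"roll":0,"grip":1},{"translation":[0,0,-7.5],"roll":0,"grip":1},{"translation":[0.5,-2,-9],"roll":0.05,"grip":1},{"translation":[1,-4,-9.8],"roll":0.12,"grip":1},{"translation":[1.6,-7,-9.8],"roll":0.2,"grip":1},{"translation":[2.2,-10,-9.8],"roll":0.28,"grip":1}])

```text
time: 7.98
tcp_pos: [0.541, -0.1361, 0.2438]
orientation: [[0.995, -0.103, 0.008], [-0.102, -0.995, -0.007], [0.008, 0.007, -1.0]]
ft_force: [1.1, -0.5, -1.1]
gripper_width: 0.194
```

```bash
python3 go.py 540.3 62.7 235 -5.6
```

```text
t 7.98 p [ 0.541  -0.1361  0.2438] yaw -5.88 F [ 1.1 -0.5 -1.1] w 0.194 joints [-21.  17.  92.  -0.  71.  75.]
translation cm [ -2.11 -19.78   0.73] roll -0.005
```

play_rows(commands=[{"translation":[-0.3,-3,0],"roll":0,"grip":1},{"translation":[-0.6,-6,0],"roll":0,"grip":1},{"translation":[-1,-9,0],"roll":0,"grip":1},{"translation":[-1.3,-12,0],"roll":0,"grip":1},{"translation":[-1.6,-15,0.2],"roll":0,"grip":1},{"translation":[-1.9,-18,0.5],"roll":-0.005,"grip":1},{"translation":[-2.1,-19.5,0.7],"roll":-0.005,"grip":1},{"translation":[-2.1,-19.8,0.7],"roll":-0.005,"grip":1}])

```text
time: 8.65
tcp_pos: [0.5397, 0.0657, 0.2354]
orientation: [[0.995, -0.095, 0.007], [-0.095, -0.995, -0.006], [0.008, 0.006, -1.0]]
ft_force: [-0.7, -0.1, -0.6]
gripper_width: 0.192
```

play_rows(commands=[{"translation":[0,0,0],"roll":0,"grip":1},{"translation":[0,0,0],"roll":0,"grip":1}])

```text
time: 8.82
tcp_pos: [0.5397, 0.0655, 0.2357]
orientation: [[0.996, -0.094, 0.008], [-0.094, -0.996, -0.007], [0.008, 0.006, -1.0]]
ft_force: [-0.3, -0.7, -0.6]
gripper_width: 0.198
```

```bash
python3 go.py 540.3 62.7 162 -5.6
python3 - <<'E'
from station import r
from h import *
c=r.camera("scene");np.savez("scene2.npz",**c)
P,u,v=pts(c,mask(c,"yellow"));k=(P[:,2]>.1)&(P[:,2]<.28)&(abs(P[:,1]-.06)<.08)&(abs(P[:,0]-.54)<.08);P=P[k]
print(len(P),np.percentile(P,[0,2,50,98,100],axis=0).round(4))
P,u,v=pts(c,c["img"].max(2)<70);k=(P[:,2]>.1)&(P[:,2]<.2)&(abs(P[:,1]-.06)<.05)&(abs(P[:,0]-.54)<.05);P=P[k]
print(len(P),np.percentile(P,[0,2,50,98,100],axis=0).round(4) if len(P) else "")
cv2.imwrite("pics/s5.png",cv2.resize(c["img"][90:300,260:460,::-1],None,fx=2.7,fy=2.7))
E
```

```text
t 8.82 p [0.5397 0.0655 0.2357] yaw -5.39 F [-0.3 -0.7 -0.6] w 0.198 joints [-0. 16. 94. -0. 69. 95.]
translation cm [0.02 0.23 7.37] roll 0.004
1159 [[0.5151 0.0377 0.145 ]
 [0.5191 0.0468 0.1494]
 [0.549  0.0758 0.1874]
 [0.565  0.093  0.2466]
 [0.5665 0.0951 0.2488]]
199 [[0.5163 0.0376 0.1345]
 [0.5214 0.0397 0.1371]
 [0.5524 0.0504 0.1442]
 [0.5663 0.0949 0.1508]
 [0.567  0.0962 0.1518]]
```

View pics/s5.png

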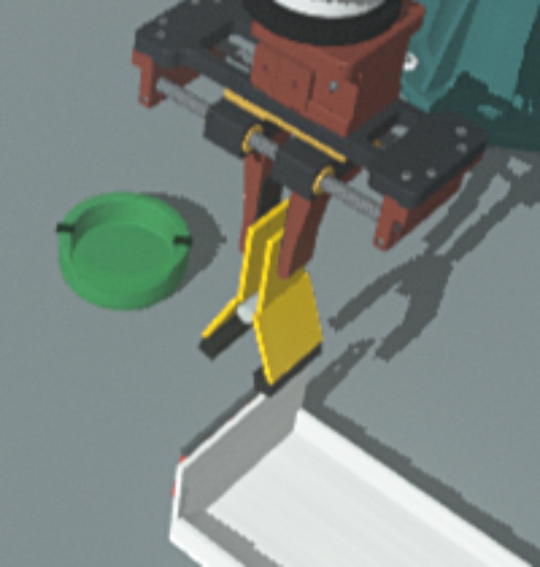

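Clip straddles the wall from above, level and centred (lips at (225,335) and (290,370) either side of the edge); lips' underside measures about 103 mm below the TCP. Centring 2.5 mm outward, then lowering 72 mm.

play_rows(commands=[{"translation":[0,0.25,1],"roll":0.004,"grip":1},{"translation":[0,0.25,2.2],"roll":0.004,"grip":1},{"translation":[0,0.25,3.4],"roll":0.004,"grip":1},{"translation":[0,0.25,4.5],"roll":0.004,"grip":1},{"translation":[0,0.25,5.5],"roll":0.004,"grip":1},{"translation":[0,0.25,6.5],"roll":0.004,"grip":1},{"translation":[0,0.25,7.2],"roll":0.004,"grip":1},{"translation":[0,0.25,7.2],"roll":0.004,"grip":1}])

```text
time: 9.53
tcp_pos: [0.5391, 0.0618, 0.1619]
orientation: [[0.995, -0.099, 0.005], [-0.099, -0.995, -0.007], [0.005, 0.006, -1.0]]
ft_force: [0.3, 0.7, -0.3]
gripper_width: 0.199
```

play_rows(commands=[{"translation":[0,0,0],"roll":0,"grip":1},{"translation":[0,0,0],"roll":0,"grip":1}])

```text
time: 9.7
tcp_pos: [0.5392, 0.0617, 0.1619]
orientation: [[0.995, -0.099, 0.005], [-0.099, -0.995, -0.007], [0.005, 0.006, -1.0]]
ft_force: [-0.4, -0.3, -0.9]
gripper_width: 0.193
```

```bash
python3 go.py 540.3 62.7 163 -5.6
python3 - <<'E'
from station import r
from h import *
c=r.camera("scene")
P,u,v=pts(c,mask(c,"yellow"));k=(P[:,2]>.04)&(P[:,2]<.28)&(abs(P[:,1]-.06)<.08)&(abs(P[:,0]-.54)<.08);P=P[k]
print(len(P),np.percentile(P,[0,2,50,98,100],axis=0).round(4))
cv2.imwrite("pics/s6.png",cv2.resize(c["img"][120:300,270:430,::-1],None,fx=3.2,fy=3.2))
E
```

```text
t 9.7 p [0.5392 0.0617 0.1619] yaw -5.69 F [-0.4 -0.3 -0.9] w 0.193 joints [-0. 21. 99. -0. 60. 95.]
translation cm [ 0.1  -0.11 -0.11] roll -0.002
999 [[0.5148 0.0298 0.069 ]
 [0.5182 0.0395 0.0763]
 [0.5488 0.072  0.114 ]
 [0.5643 0.0896 0.245 ]
 [0.5739 0.0991 0.2525]]
```

View pics/s6.png

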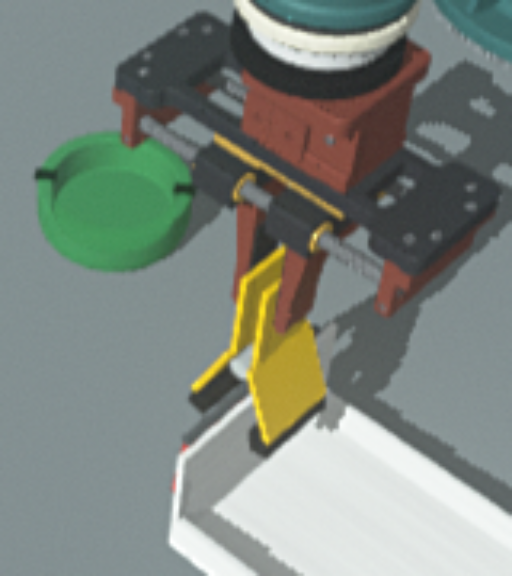

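The lips straddle the edge (inner lip at (285,425), outer lip at (215,390)) without contact. Opening gradually.

play_rows(commands=[{"translation":[0.1,-0.1,0],"roll":0,"grip":0.8},{"translation":[0.1,-0.1,0],"roll":0,"grip":0.74},{"translation":[0.1,-0.1,0],"roll":0,"grip":0.68},{"translation":[0.1,-0.1,0],"roll":0,"grip":0.62},{"translation":[0.1,-0.1,0],"roll":0,"grip":0.55},{"translation":[0.1,-0.1,0],"roll":0,"grip":0.45},{"translation":[0.1,-0.1,0],"roll":0,"grip":0.3},{"translation":[0.1,-0.1,0],"roll":0,"grip":0}])

```text
time: 10.42
tcp_pos: [0.5406, 0.0627, 0.1623]
orientation: [[0.995, -0.099, 0.006], [-0.099, -0.995, -0.007], [0.006, 0.006, -1.0]]
ft_force: [-1.0, -0.2, 0.7]
gripper_width: 0.638
```

play_rows(commands=[{"translation":[0,0,0],"roll":0,"grip":0},{"translation":[0,0,0],"roll":0,"grip":0},{"translation":[0,0,0],"roll":0,"grip":0},{"translation":[0,0,0],"roll":0,"grip":0}])

```text
time: 10.75
tcp_pos: [0.5407, 0.0627, 0.1624]
orientation: [[0.995, -0.099, 0.006], [-0.099, -0.995, -0.007], [0.006, 0.006, -1.0]]
ft_force: [0.3, -0.5, -0.1]
gripper_width: 0.942
```

play_rows(commands=[{"translation":[0,0,-1],"roll":0,"grip":0},{"translation":[0,0,-2.5],"roll":0,"grip":0},{"translation":[0,0,-4.5],"roll":0,"grip":0},{"translation":[0,0,-6.5],"roll":0,"grip":0},{"translation":[0,3,-8],"roll":0,"grip":0},{"translation":[0,6.5,-8],"roll":0,"grip":0},{"translation":[0,10,-8],"roll":0,"grip":0},{"translation":[0,13,-8],"roll":0,"grip":0}])

```text
time: 11.42
tcp_pos: [0.5274, -0.0678, 0.2446]
orientation: [[0.995, -0.099, 0.007], [-0.099, -0.995, -0.008], [0.008, 0.007, -1.0]]
ft_force: [1.0, -0.3, -0.0]
gripper_width: 0.999
```

```bash
python3 go.py 540.3 62.7 163 -5.6
python3 - <<'E'
from station import r
from h import *
ims=[]
for n in("scene","top"):
    c=r.camera(n);np.savez(n+"3.npz",**c)
    P,u,v=pts(c,mask(c,"yellow"));k=(P[:,2]>.04)&(P[:,2]<.28)&(abs(P[:,1]-.06)<.08)&(abs(P[:,0]-.54)<.08);P=P[k]
    print(n,len(P),np.percentile(P,[0,2,50,98,100],axis=0).round(4))
    for z in (.08,.1,.12,.14,.155):
        q=abs(P[:,2]-z)<.008
        if q.sum()>4: print(z,q.sum(),cv2.minAreaRect(P[q][:,:2].astype(np.float32)*1000))
    ims.append(cv2.resize(c["img"][(slice(150,300) if n=="scene" else slice(150,300)),(slice(240,440) if n=="scene" else slice(130,330)),::-1],None,fx=2,fy=2))
cv2.imwrite("pics/g.png",np.hstack(ims))
E
```

```text
t 11.42 p [ 0.5274 -0.0678  0.2446] yaw -5.66 F [ 1.  -0.3 -0. ] w 0.999 joints [-15.  15.  95.  -0.  70.  81.]
translation cm [ -0.07 -13.17   8.07] roll -0.001
scene 1125 [[0.5135 0.0407 0.0676]
 [0.5196 0.0437 0.0763]
 [0.5435 0.0714 0.1292]
 [0.5647 0.0838 0.1735]
 [0.5667 0.0866 0.1753]]
0.08 129 ((540.7898559570312, 63.5750617980957), (34.801570892333984, 49.590457916259766), 83.68540954589844)
0.1 152 ((540.8262939453125, 64.48878479003906), (28.76557731628418, 48.67717742919922), 82.2110595703125)
0.12 191 ((540.1553344726562, 64.16947937011719), (24.191516876220703, 50.7080078125), 82.41864776611328)
0.14 176 ((540.0269775390625, 63.857139587402344), (31.891929626464844, 40.1053466796875), 81.93846893310547)
0.155 182 ((541.1714477539062, 63.76914978027344), (38.41917037963867, 39.9873161315918), 81.22586822509766)
top 26 [[0.5344 0.0797 0.1656]
 [0.5357 0.0798 0.1658]
 [0.5509 0.0829 0.1697]
 [0.559  0.0847 0.173 ]
 [0.5597 0.0848 0.1735]]
```

View pics/g.png

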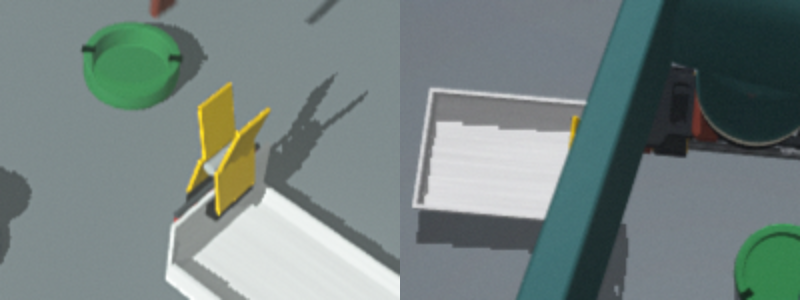

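The clip stands upright astride the middle of the wall, with lips on both sides, and the arm is clear. Settling, then one last numeric check before handing in.

play_rows(commands=[{"translation":[0,4,0],"roll":0,"grip":0},{"translation":[0,8,0],"roll":0,"grip":0},{"translation":[0,11,0],"roll":0,"grip":0},{"translation":[0,12,0],"roll":0,"grip":0},{"translation":[0,12,0],"roll":0,"grip":0},{"translation":[0,12,0],"roll":0,"grip":0},{"translation":[0,12,0],"roll":0,"grip":0},{"translation":[0,12,0],"roll":0,"grip":0}])

```text
time: 12.18
tcp_pos: [0.5151, -0.1874, 0.2453]
orientation: [[0.995, -0.101, 0.007], [-0.101, -0.995, -0.008], [0.007, 0.007, -1.0]]
ft_force: [-0.3, -0.7, 0.4]
gripper_width: 1.0
```

Run:
```python
from station import r
from h import *
c=r.camera("top");im=c["img"].astype(int);e=np.array([.5403,.0627])
P,u,v=pts(c,(im[...,0]>60)&(im[...,0]>2*im[...,1])&(im[...,1]<40));o=-(P[:,:2]-e)@np.array([.098,.995])*1000
a=(P[:,:2]-e)@np.array([.995,-.098])*1000
for z in (.035,.045,.055,.065): 
    q=(abs(a)<54)&(abs(o)<40)&(abs(P[:,2]-z)<.005);print("flap",z,q.sum(),np.median(o[q]).round(1) if q.any() else "")
c=r.camera("scene");a0=np.load("scene0.npz")
P,u,v=pts(c,mask(c,"yellow"));k=(P[:,2]>.04)&(P[:,2]<.28)&(abs(P[:,1]-.06)<.08)&(abs(P[:,0]-.54)<.08);print("clip",P[k].max(0),P[k].min(0))
d=np.abs(c["img"].astype(int)-a0["img"]).max(2)
for n,(x0,y0,x1,y1) in dict(cup=(175,235,242,300),tin=(112,192,168,258),ash=(278,158,334,205)).items():print(n,(d[y0:y1,x0:x1]>40).mean().round(3))
```

```text
flap 0.035 4 3.9
flap 0.045 4 4.1
flap 0.055 13 4.0
flap 0.065 2 4.3
clip [0.56677762 0.08624642 0.17550979] [0.51498927 0.04027144 0.06939847]
cup 0.0
tin 0.0
ash 0.009
```

Flap is flat (o ≈ 4 mm at every height), clip stable, bystanders unmoved.

```bash
python3 -c "
from station import r
print(r.finish_job())"
```

```text
the job is handed in; nothing more can be done
None
```

The flap is folded down and clipped, and the job was handed in at about 12 s of the 59 s allowed. I folded the flap first, pressing it flat with about 10 N. Then I squeezed the clip by its levers, lowered it astride the middle of the tall edge, released it and moved the arm clear.

**Last checks**
- **Flap:** its outer face sat about 4 mm outside tray_edge at every height I could measure, against 4.5 mm nominal. Right after folding, a coarse measurement suggested it stood about 4° off the wall. With the clip on, that no longer shows.
- **Clip:** it stood upright and centred within about 1–2 mm of the edge's middle. Its lever tops were at about 0.174 m, which puts the lips' underside about 17 mm below the edge, with one lip on each side. The measured position held between two looks about 0.8 s apart.
- **Cup, tin and ashtray:** the cup and tin show no change in the images. About 1% of the ashtray area's pixels changed, which I put down to the arm's shadow.

I saw no failed checks. The highest force in the readings was about 10.5 N.

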